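# Shift the H-gate selector of a training drive

### The arm

A 7-joint arm with a two-finger parallel gripper is mounted at the origin on the work surface. World frame = base frame: x ahead of the robot, y to its left, z up, the work surface at z = 0. Lengths are in m, angles in rad, forces in N, time in s.
With the tool pointing down it reaches from about 0.425 to 0.875 m from the base axis. Payload 4.7 kg.
Tool frame: the origin (TCP) lies on the centre line of the jaws, within the pads' length; the fingertips stand ctrl.tcp_to_tips ahead of it and the grasp point (between the pads) lies 2 mm behind it (ctrl.tcp_to_tips is the distance from the TCP to the fingertips, in m); z points along the fingers, y is the line along which they close (so a half turn about z gives the same grasp; the last joint's range is limited). The gripper opens to 87 mm and grips with 3 to 60 N. Pads are 19 mm wide; open, the fingers measure 117 mm over their backs; the gripper's body (75 mm by 190 mm) begins 51 mm behind the grasp point.
Start: joints at [1.233, 0.321, -0.07, 1.45, 0.023, 1.371, -0.057], TCP at [0.224, -0.61, 0.24] pointing down, gripper open.
Joint ranges: [-2.86, 2.86], [-0.3, 2.09], [-1.38, 1.24], [0.06, 2.45], [-1.56, 4.7], [0.09, 2.05], [-2.69, 2.69]. Speed limits (rad/s): [2.57, 2.57, 3.14, 3.14, 3.14, 3.14, 3.14].

### API

Orientations are given as a rotation vector (axis times angle).
In Python, from bench import ctrl, optics, close_job gives the robot as it stands.
- The arm moves only by the shell command python3 -m inch 'ROWS' [OPENING] [FORCE]. ROWS is JSON, a list of rows, each a list of 2 entries, a list of its own where there are three numbers: the shift along the tool's x, y, z in mm, then the turn, a rotation vector about the tool's x, y, z in degrees. In form: [[[x, y, z], [ax, ay, az]], ...]. A call has exactly 10 rows; each row shifts and turns the commanded pose from where the row before left it, along the tool's axes as they then stand; what a row does not reach is not made up. A row lasts 1/10 s, in which the tool goes at most 50 mm and 8.59 degrees, less where a joint would pass 70% of its speed; a pose out of reach is approached as far as the arm can. A call is refused whole if a number of a shift passes 50 or a number of a turn 8.59, either way. A call with a gripper value outside its range is refused whole. OPENING is the closure, from 0 (fully open) to 1 (shut), set as the call begins (- or left out, the last holds). The fingers move at their own pace and stop on an object; FORCE is the grip in N (left out, the last holds). Time passes only in rows, so rows that do not move let the fingers close, or fill a call up. It gives the time, the measured TCP pose, the force and the opening at its end, in the units of the state.
- ctrl.get_state(): the state, without advancing time (a new reading comes with each control period).
- optics.get_image(name): name is "side" or "top"; returns a dict with "image" (384x512x3 uint8, red, green, blue), "fx", "fy", "cx", "cy" (pixels), "R" (3x3) and "t" (3): a world point X has camera coordinates R X + t. Camera axes: x right, y down, z forward; pixel columns grow to the right and rows downward; lengths in m; the calibration is good to about 2 mm. A picture is of the moment at which its call begins. There is no depth.
- close_job(): hands the job in, once; it reports no verdict.
The state is a dict: "time": time; "joint_positions": joint angles; "qd": joint speeds; "joint_torque": joint torques, N m; "position": TCP position; "tool_rot": TCP orientation; "ft_force": force on the tool from outside, world axes, zero at the start; "torque": the same for the moment, N m; "grip_width": opening from 0.0 (shut) to 1.0 (fully open).
Only numpy, scipy, OpenCV 4.12 (cv2) and the standard library are available. Lean on these libraries where they do the work, as an engineer would, in place of code of your own. Each camera call takes 0.05 s, during which the arm holds its last target. There are 200 camera calls.

### The job

The gear selector on top of the training drive stands in the near slot on the motor's side of its H-gate. Push the lever through the gate with the outside of the fingers - to neutral, across, and fully home in the diagonally opposite slot (the one farther from the robot, on the side away from the blue motor) - without running it into either of the other two slots. Only push the lever, never take it between the fingers, leave the loose parts where they are, and finish clear of everything.

Things in the scene. Friction and masses are not known exactly. Their poses are not given: they have to be found in the camera images.
- gearbox: Fixed drive: bed plate x -90..90, y -125..275 mm, 12 thick; grey gearbox 120 (x) by 130 (y), its top 114 mm above the table; blue motor on its +y side, y 65..254, at most 140 high; 18 mm shaft on the -y side to y -110, 55 high. Origin on the table below the lever's pivot and the middle of the H. x points away from the robot (yaw up to 0.6 rad either way), y to the motor, z up.
- gate: Fixed steel gate plate, 8 mm thick, on top of the gearbox, axes as the gearbox's. Origin at the middle of the H, on its underside, 106 mm above the table. Two legs along x at y = +15 and -15 mm, each 12 mm wide, closed at x = +24 and -24; joined at x = 0 by a crossing 16 mm wide (neutral) with corners rounded to 9 mm radius. The 9 mm stem of the lever runs in the H and stops at its edges.
- selector_grip (a point): Centre of the lever's black upright grip: round, 30 mm across, 46 tall (23 above and below this point), on a 9 mm stem. Axes as the gearbox's, tilting with the lever. Pivot 115 mm below this point, 40 mm above the table; so it is 155 mm high when upright. Travels about 30 mm either way along x, 25 along y. Stays where it is left; pushing it takes 2 to 4 N, more where the stem rubs on the gate.
- goal_slot (a point): Point on the upper face of the gate plate in the slot to be reached, at x = +18, y = -15 mm in the gearbox's frame, 114 mm above the table. Axes as the gearbox's.
- selector_shift (a joint): Tilt of the lever along the gearbox's x, rad: 0 in neutral, positive when the grip leans to +x, away from the robot; the ends of the slots stop it at about +0.26 and -0.26. Starts at -0.25 to -0.17. Beyond 0.17 either way it counts as run into a slot.
- selector_cross (a joint): Tilt of the lever across the legs, rad: 0 half-way, positive when the grip leans to the gearbox's -y, away from the motor. About -0.2 in the motor-side leg (start), +0.2 in the other leg; stops at about -0.23 and +0.23. It can change legs only while the shift is within about 0.05 of 0.
- contactor: Loose black contactor, 45 x 75 mm and 82 mm tall, standing on the table beside the drive's -y end; origin at the centre of its underside. To be left alone.
- terminals: Loose white strip of terminals, 40 x 85 x 44 mm tall, lying on the table on the robot's side of the motor; origin at the centre of its underside. To be left alone.
- screwdriver: Loose screwdriver, about 200 mm long, lying on the table beyond the motor; origin at its middle, x towards the tip. To be left alone.

How it is judged:
On the way:
1. the lever stands in neutral, past the middle of the crossing, on the side away from the motor (value of joint selector_cross above 0.03 rad and value of joint selector_shift between -0.12 and 0.12 rad), for 0.1 s.
At the end, for the whole second after the job is handed in: The lever rests in the far slot on the side away from the motor, within 0.045 rad (about 5 mm at the grip) of the slot's end: shift above 0.215 rad, cross above 0.13 rad, not moving (value of joint selector_shift above 0.215 rad and value of joint selector_cross above 0.13 rad and velocity of joint selector_shift between -0.05 and 0.05 rad/s); the robot touches nothing.
It fails at once if the lever is run into the far slot on the motor's side (value of joint selector_shift above 0.17 rad and value of joint selector_cross below 0 rad).
It fails at once if the lever is run into the near slot on the side away from the motor (value of joint selector_shift below -0.17 rad and value of joint selector_cross above 0 rad).
It fails at once if the lever is taken between the fingers (the grasp point comes within 14 mm of its axis, at the height of the grip or stem) (x of the grasp point in the frame of selector_grip between -0.014 and 0.014 m and y of the grasp point in the frame of selector_grip between -0.014 and 0.014 m and z of the grasp point in the frame of selector_grip between -0.06 and 0.035 m).
It fails at once if a loose part (contactor, terminals or screwdriver) is shifted by more than 20 mm (distance of any of contactor, terminals, screwdriver from where it was at the start of the episode above 0.02 m).
It also fails if it takes over 61 s, if anything falls off the work surface, if the arm or the gripper's body presses on something with over 40 N, if the wrist force passes 120 N, or if a joint passes its speed limit or range.

## Working session

There is one attempt and no reset: what is moved stays moved. The work goes in short steps, Python scripts to look and compute and a shell command to move; the robot and the scene stay as the last step left them, time stands still between calls to the robot, and variables do not carry over. Pictures are saved under pics/ and viewed, on a budget of 10 in all, crops included, one or two more only if the job needs it, and the job is handed in when it is done.

```bash
mkdir -p pics; ls
python3 - <<'E'
from bench import ctrl, optics
import cv2,json,numpy as np
print(ctrl.get_state(), ctrl.tcp_to_tips)
for n in("top","side"):
    d=optics.get_image(n); cv2.imwrite(f"pics/{n}0.png",d["image"][:,:,::-1])
    np.savez(f"{n}0.npz",**d); print(n,d["fx"],d["cx"],d["cy"],np.round(d["R"],3).tolist(),d["t"])
a=[cv2.imread(f"pics/{n}0.png") for n in("top","side")]
cv2.imwrite("pics/both0.png",np.vstack(a)[:, :])
E
```

```text
pics
{'time': 0.0, 'joint_positions': array([ 1.23307365,  0.32180313, -0.07008491,  1.45165188,  0.0226539 ,
        1.37080851, -0.05690715]), 'qd': array([ 7.60585965e-04, -5.89667399e-05, -8.50613935e-04, -1.79329520e-03,
        1.00042569e-03,  6.19998428e-04,  6.97548255e-04]), 'joint_torque': array([-3.61331022e-04, -4.91300154e+01, -4.03989851e-01, -3.12530780e+01,
       -6.38876553e-02,  4.38667636e-02,  1.96460746e-04]), 'position': array([ 0.22375602, -0.60972497,  0.23848602]), 'tool_rot': array([-3.09130571e+00, -5.49529202e-01,  7.49359263e-04]), 'ft_force': array([-0.56930993,  0.05222016, -0.25236157]), 'torque': array([-0.0363711,  0.0067524, -0.0584487]), 'grip_width': 0.9993125116100825} 0.017
top 350.78300591623395 252.59943323822782 193.71566440650102 [[-0.018, -0.999, -0.032], [-0.992, 0.022, -0.121], [0.122, 0.03, -0.992]] [-0.02835483  0.60657524  0.86833784]
side 390.54882023488204 249.72318793140346 194.46967741027697 [[-0.819, -0.574, -0.023], [-0.293, 0.452, -0.842], [0.494, -0.683, -0.539]] [0.44315686 0.30281639 0.47492482]
```

View pics/top0.png

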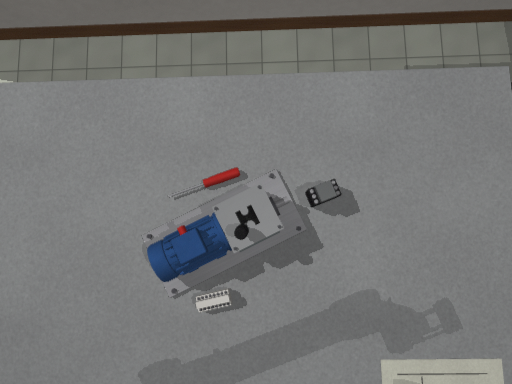

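View pics/side0.png

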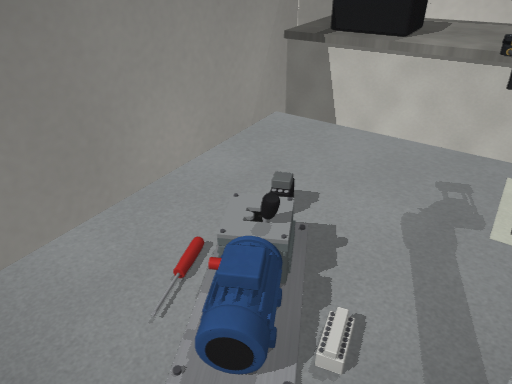

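The top view shows the drive at about (225,235), with its y axis pointing left and down (yaw about +0.4). The H is at (247,215) and the grip at (241,231). The contactor is at (323,193), the terminals at (213,300) and the screwdriver at (205,183).

```bash
cat > h.py <<'E'
import numpy as np,cv2
def ray(d,u,v):
    R=d["R"];t=d["t"]; c=-R.T@t
    return c,R.T@np.array([(u-d["cx"])/d["fx"],(v-d["cy"])/d["fy"],1])
def onz(d,u,v,z):
    c,r=ray(d,u,v); return c+r*(z-c[2])/r[2]
def tri(d1,p1,d2,p2):
    A=[];b=[]
    for d,p in((d1,p1),(d2,p2)):
        c,r=ray(d,*p); r/=np.linalg.norm(r);P=np.eye(3)-np.outer(r,r);A.append(P);b.append(P@c)
    return np.linalg.lstsq(np.vstack(A),np.hstack(b),rcond=None)[0]
def proj(d,X):
    p=d["R"]@X+d["t"]; return d["fx"]*p[0]/p[2]+d["cx"],d["fy"]*p[1]/p[2]+d["cy"]
E
python3 - <<'E'
from h import *
d=dict(np.load("top0.npz")); s=dict(np.load("side0.npz"))
for z,P in((.012,[(150,237),(272,176),(298,228),(174,291)]),(.114,[(216,209),(260,187),(280,225),(236,249)])):
    X=np.array([onz(d,*p,z)[:2] for p in P]); v=X[0]+X[3]-X[1]-X[2]
    print(X.round(3).tolist(),"mean",X.mean(0),"yaw",np.arctan2(-v[0],v[1]), [np.linalg.norm(X[i]-X[i-1]).round(3) for i in range(4)])
im=d["image"]; 
a=cv2.resize(im[170:265,190:310,::-1],None,fx=5,fy=5,interpolation=cv2.INTER_CUBIC); cv2.imwrite("pics/c1.png",a)
for n,k,(u,v) in(("contactor",.08,(323,193)),("term",.04,(213,300)),("driver",.01,(205,183))): print(n,onz(d,u,v,k))
print("grip top", onz(d,241,231,.173), "side tri",tri(d,(241,232),s,(270,206)))
E
```

```text
[[0.5, 0.233], [0.655, -0.092], [0.516, -0.157], [0.36, 0.168]] mean [0.50796666 0.03794995] yaw 0.4468441836948602 [np.float64(0.154), np.float64(0.36), np.float64(0.153), np.float64(0.36)]
[[0.562, 0.044], [0.612, -0.061], [0.522, -0.105], [0.468, -0.002]] mean [ 0.54097581 -0.03097524] yaw 0.4616232896011815 [np.float64(0.104), np.float64(0.116), np.float64(0.101), np.float64(0.116)]
contactor [ 0.59852105 -0.21357721  0.08      ]
term [0.34142898 0.06270623 0.04      ]
driver [0.64084672 0.08729482 0.01      ]
grip top [ 0.5084791 -0.0180602  0.173    ] side tri [ 0.50682351 -0.01649691  0.151132  ]
```

View pics/c1.png

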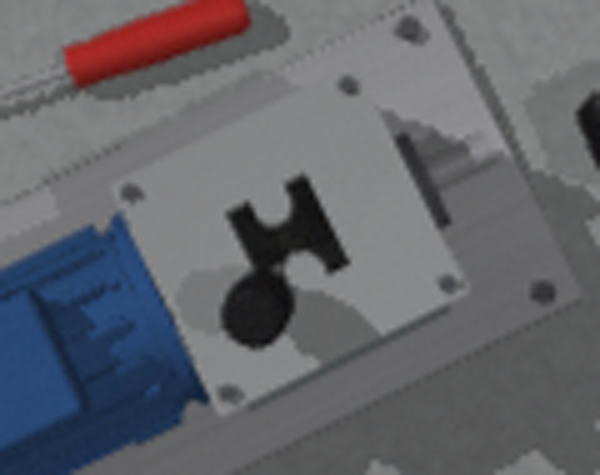

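Both screw rectangles give the same answer: origin (0.541,-0.030), yaw 0.45. The grip is at local (-24,+25) mm. My plan is to shut the fingers, align the tool's axes with the gearbox (tool x = local x, tool y = local -y) and push with the outside of the closed fingers.

```bash
cat >> h.py <<'E'
from scipy.spatial.transform import Rotation as Ro
O=np.array([.541,-.030,0]);YAW=.452
G=Ro.from_euler("z",YAW).as_matrix()
def st(ctrl,goal=None):
    s=ctrl.get_state();R=Ro.from_rotvec(s["tool_rot"]).as_matrix()
    T=G@np.diag([1,-1,-1.]) 
    loc=G.T@(s["position"]-O)*1e3
    print("t",round(s["time"],2),"loc mm",loc.round(1),"turn deg (tool)",np.degrees(Ro.from_matrix(R.T@T).as_rotvec()).round(2),"F loc",(G.T@s["ft_force"]).round(1),"w",round(s["grip_width"],2))
    if goal is not None: print("shift in aligned tool axes mm",((np.array(goal)-loc)*[1,-1,-1]).round(1))
E
python3 -c "
from h import *; from bench import ctrl
st(ctrl,(-75,25,240))"
```

```text
t 0.1 loc mm [-538.6 -383.   238.6] turn deg (tool) [-0.1   0.   -5.74] F loc [-0.3  0.4 -0.2] w 1.0
shift in aligned tool axes mm [ 463.6 -408.    -1.4]
```

```bash
python3 -m inch '[[[0,0,0],[0,0,-5.74]],[[32,-18,0],[0,0,0]],[[32,-18,0],[0,0,0]],[[32,-18,0],[0,0,0]],[[32,-18,0],[0,0,0]],[[32,-18,0],[0,0,0]],[[32,-18,0],[0,0,0]],[[32,-18,0],[0,0,0]],[[32,-18,0],[0,0,0]],[[0,0,0],[0,0,0]]]' 1 20; python3 -c "
from h import *; from bench import ctrl
st(ctrl,(-75,25,240))"
```

```text
time: 1.1
position: [0.3954, -0.3631, 0.2395]
tool_rot: [-3.056, -0.718, -0.003]
ft_force: [-0.3, 0.2, 0.3]
grip_width: 0.171
t 1.1 loc mm [-276.5 -236.   239.5] turn deg (tool) [-0.09 -0.14  0.54] F loc [-0.2  0.3  0.3] w 0.17
shift in aligned tool axes mm [ 201.5 -261.    -0.5]
```

```bash
python3 -m inch '[[[22,-29,0],[0,0,0.3]],[[22,-29,0],[0,0,0]],[[22,-29,0],[0,0,0]],[[22,-29,0],[0,0,0]],[[22,-29,0],[0,0,0]],[[22,-29,0],[0,0,0]],[[22,-29,0],[0,0,0]],[[22,-29,0],[0,0,0]],[[22,-29,0],[0,0,0]],[[0,0,0],[0,0,0]]]'; python3 -c "
from h import *; from bench import ctrl,optics
st(ctrl,(-75,25,155))
d=optics.get_image('side');cv2.imwrite('pics/s2.png',d['image'][100:300,150:400,::-1].repeat(3,0).repeat(3,1))"
```

```text
time: 2.1
position: [0.4576, -0.0427, 0.2397]
tool_rot: [-3.059, -0.708, -0.002]
ft_force: [-0.3, 0.1, -0.0]
grip_width: 0.006
t 2.1 loc mm [-80.6  25.  239.7] turn deg (tool) [-0.06 -0.07  0.16] F loc [-0.2  0.2 -0. ] w 0.01
shift in aligned tool axes mm [ 5.6 -0.  84.7]
```

View pics/s2.png

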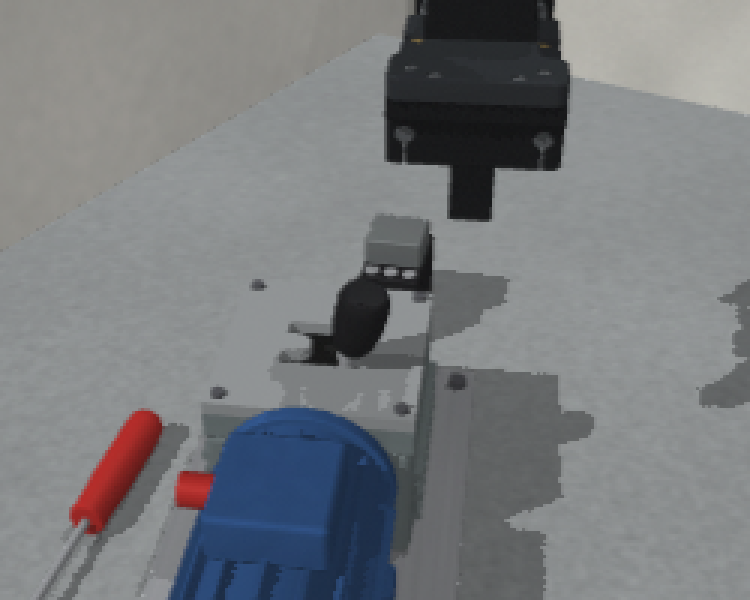

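Fingers are closed at (470,190), on the robot's side of the grip at (360,315), with a clear path straight down.

```bash
python3 -m inch '[[[0,0,20],[0,0,0]],[[0,0,20],[0,0,0]],[[0,0,20],[0,0,0]],[[0,0,15],[0,0,0]],[[0,0,9],[0,0,0]],[[8,0,0],[0,0,0]],[[8,0,0],[0,0,0]],[[0,0,0],[0,0,0]],[[0,0,0],[0,0,0]],[[0,0,0],[0,0,0]]]'; python3 -c "
from h import *; from bench import ctrl,optics
st(ctrl,(-26,25,155))"
```

```text
time: 3.15
position: [0.4716, -0.0411, 0.1559]
tool_rot: [3.063, 0.696, 0.001]
ft_force: [-0.0, -0.5, -0.4]
grip_width: 0.005
t 3.15 loc mm [-67.2  20.4 155.9] turn deg (tool) [ 0.03 -0.02 -0.29] F loc [-0.2 -0.5 -0.4] w 0.01
shift in aligned tool axes mm [41.2 -4.6  0.9]
```

```bash
python3 -m inch '[[[6,-4,0],[0,0,0]],[[6,0,0],[0,0,0]],[[5,0,0],[0,0,0]],[[5,0,0],[0,0,0]],[[5,0,0],[0,0,0]],[[5,0,0],[0,0,0]],[[5,0,0],[0,0,0]],[[4,0,0],[0,0,0]],[[0,0,0],[0,0,0]],[[0,0,0],[0,0,0]]]'; python3 -c "
from h import *; from bench import ctrl,optics
st(ctrl,(-26,25,155))
d=optics.get_image('side');cv2.imwrite('pics/s3.png',d['image'][130:270,180:360,::-1].repeat(4,0).repeat(4,1))"
```

```text
time: 4.15
position: [0.5071, -0.0194, 0.1555]
tool_rot: [-3.063, -0.696, -0.002]
ft_force: [0.4, 1.0, 0.3]
grip_width: 0.004
t 4.15 loc mm [-25.8  24.3 155.5] turn deg (tool) [ 0.   -0.06 -0.29] F loc [0.8 0.7 0.3] w 0.0
shift in aligned tool axes mm [-0.2 -0.7  0.5]
```

View pics/s3.png

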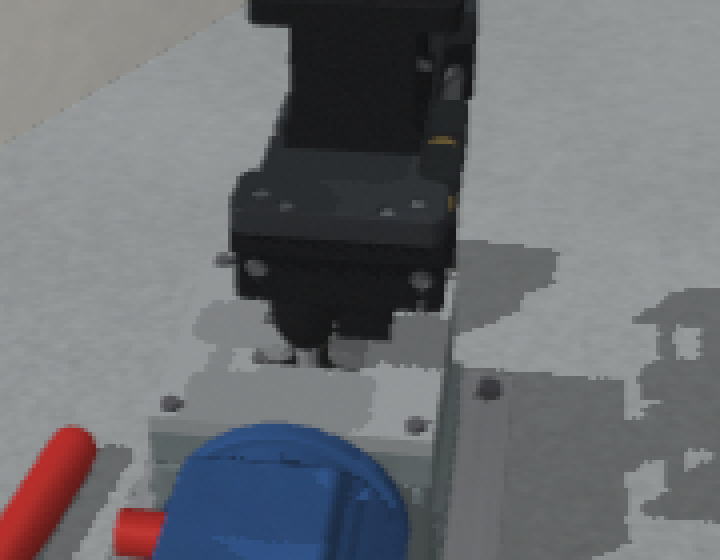

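The grip has moved to about crop (302,325), with the stem at about (313,355), so it is near neutral. I'll compare the stem pixel with the model before crossing.

```bash
python3 -c "
from h import *
d=dict(np.load('side0.npz'))
for a in(-.1,-.05,0,.05,.1):
  for h in(75,85,115):
    u,v=proj(d,O+G@np.array([np.sin(a)*h,.2*h,40+h*.975])/1e3); print(a,h,round((u-180)*4),round((v-130)*4))"
```

```text
-0.1 75 324 357
-0.1 85 325 342
-0.1 115 330 294
-0.05 75 316 357
-0.05 85 316 341
-0.05 115 317 294
0 75 307 356
0 85 306 341
0 115 303 293
0.05 75 299 355
0.05 85 297 340
0.05 115 290 292
0.1 75 290 355
0.1 85 287 339
0.1 115 276 291
```

Shift is about -0.02, so the lever is in neutral. Next I back off, rise 13 mm to clear the motor, and go round to the +y side.

```bash
python3 -m inch '[[[-15,0,0],[0,0,0]],[[-15,0,-6],[0,0,0.2]],[[0,-10,-7],[0,0,0]],[[0,-15,0],[0,0,0]],[[0,-15,0],[0,0,0]],[[0,-9,0],[0,0,0]],[[0,0,0],[0,0,0]],[[0,0,0],[0,0,0]],[[0,0,0],[0,0,0]],[[0,0,0],[0,0,0]]]'; python3 -c "
from h import *; from bench import ctrl,optics
st(ctrl,(0,72,168))"
```

```text
time: 5.2
position: [0.4588, 0.0111, 0.1684]
tool_rot: [-3.065, -0.689, 0.0]
ft_force: [-0.1, -0.9, -0.9]
grip_width: -0.002
t 5.2 loc mm [-56.   72.9 168.4] turn deg (tool) [-0.01  0.01 -0.55] F loc [-0.5 -0.7 -0.9] w -0.0
shift in aligned tool axes mm [56.   0.9  0.4]
```

```bash
python3 -m inch '[[[8,0,0],[0,0,-0.5]],[[12,0,0],[0,0,0]],[[12,0,0],[0,0,0]],[[12,0,0],[0,0,0]],[[8,0,0],[0,0,0]],[[4,0,0],[0,0,0]],[[0,0,0],[0,0,0]],[[0,0,0],[0,0,0]],[[0,0,0],[0,0,0]],[[0,0,0],[0,0,0]]]'; python3 -c "
from h import *; from bench import ctrl,optics
st(ctrl,(0,-7,168))
d=optics.get_image('side');cv2.imwrite('pics/s4.png',d['image'][130:270,180:360,::-1].repeat(4,0).repeat(4,1))"
```

```text
time: 6.2
position: [0.5087, 0.0357, 0.1686]
tool_rot: [3.061, 0.703, -0.0]
ft_force: [1.1, 0.4, -0.5]
grip_width: 0.008
t 6.2 loc mm [ -0.3  73.2 168.6] turn deg (tool) [ 0.03  0.02 -0.03] F loc [ 1.2 -0.1 -0.5] w 0.01
shift in aligned tool axes mm [ 0.3 80.2  0.6]
```

View pics/s4.png

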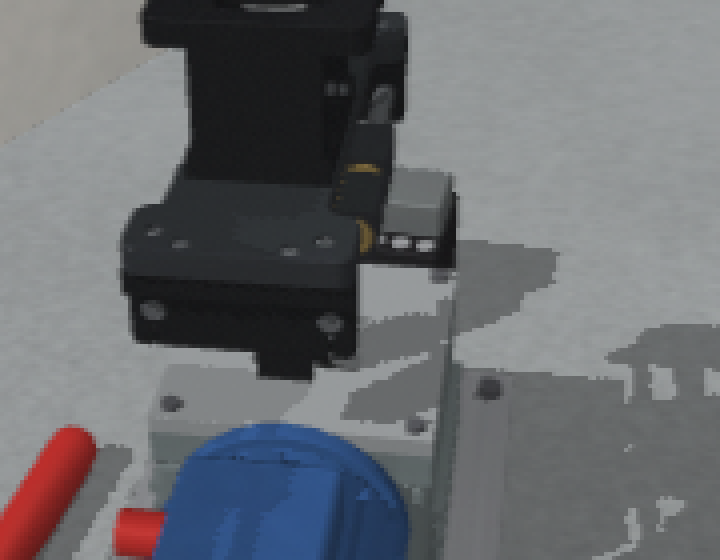

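The fingers are on the motor side of the lever at x≈0, clear of the motor. Next is the push across.

```bash
python3 -m inch '[[[0,7,0],[0,0,0]],[[0,7,0],[0,0,0]],[[0,5,0],[0,0,0]],[[0,4,0],[0,0,0]],[[0,4,0],[0,0,0]],[[0,4,0],[0,0,0]],[[0,4,0],[0,0,0]],[[0,4,0],[0,0,0]],[[0,4,0],[0,0,0]],[[0,0,0],[0,0,0]]]'; python3 -c "
from h import *; from bench import ctrl,optics
st(ctrl,(0,6,168))
d=optics.get_image('side');cv2.imwrite('pics/s5.png',d['image'][130:270,180:360,::-1].repeat(4,0).repeat(4,1))"
```

```text
time: 7.25
position: [0.5282, -0.0035, 0.1685]
tool_rot: [3.062, 0.702, 0.001]
ft_force: [0.0, 1.6, 2.1]
grip_width: 0.006
t 7.25 loc mm [1.000e-01 2.950e+01 1.685e+02] turn deg (tool) [ 0.03 -0.02 -0.05] F loc [0.7 1.4 2.1] w 0.01
shift in aligned tool axes mm [-0.1 23.5  0.5]
```

View pics/s5.png

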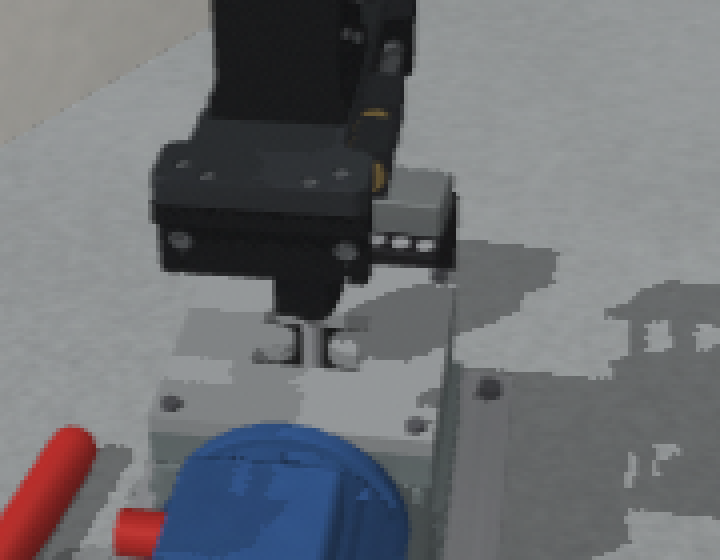

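The stem, at about crop (315,345), is crossing and upright. Continuing.

```bash
python3 -m inch '[[[0,4,0],[0,0,0]],[[0,4,0],[0,0,0]],[[0,4,0],[0,0,0]],[[0,4,0],[0,0,0]],[[0,3,0],[0,0,0]],[[0,3,0],[0,0,0]],[[0,2,0],[0,0,0]],[[0,0,0],[0,0,0]],[[0,0,0],[0,0,0]],[[0,0,0],[0,0,0]]]'; python3 -c "
from h import *; from bench import ctrl,optics
st(ctrl,(0,6,168))
d=optics.get_image('side');cv2.imwrite('pics/s6.png',d['image'][130:270,180:360,::-1].repeat(4,0).repeat(4,1))"
```

```text
time: 8.3
position: [0.5382, -0.0245, 0.1684]
tool_rot: [3.061, 0.704, -0.0]
ft_force: [-0.6, 1.1, 0.2]
grip_width: 0.007
t 8.3 loc mm [-1.000e-01  6.200e+00  1.684e+02] turn deg (tool) [ 0.03  0.01 -0.  ] F loc [-0.1  1.3  0.2] w 0.01
shift in aligned tool axes mm [0.1 0.2 0.4]
```

View pics/s6.png

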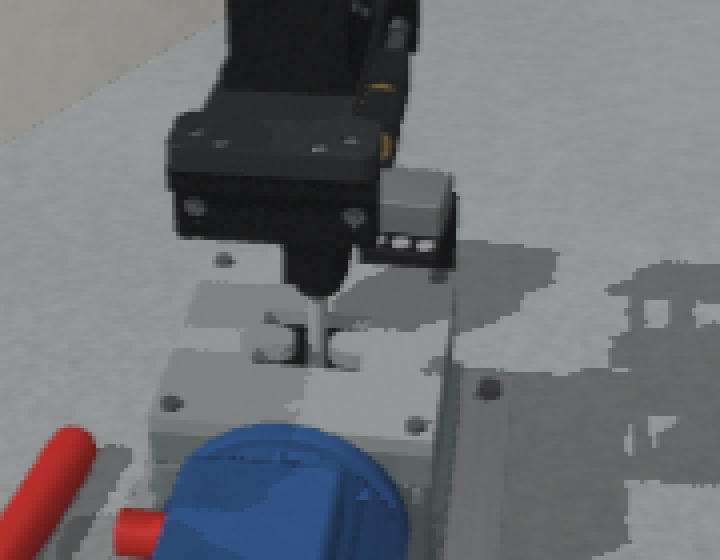

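```bash
python3 -c "
from h import *
d=dict(np.load('side0.npz'))
for b in(.0,.1,.15,.2):
  for h in(78,92):
    u,v=proj(d,O+G@np.array([0,-np.sin(b)*h,40+h*np.cos(b)])/1e3); print(b,h,round((u-180)*4),round((v-130)*4))"
python3 -m inch '[[[0,-8,0],[0,0,0]],[[0,-8,0],[0,0,0]],[[-10,0,0],[0,0,0]],[[-16,0,0],[0,0,0]],[[-16,0,0],[0,0,0]],[[-16,0,0],[0,0,0]],[[0,12,3],[0,0,0]],[[0,16,5],[0,0,0]],[[0,16,5],[0,0,0]],[[0,2,0],[0,0,0]]]'; python3 -c "
from h import *; from bench import ctrl,optics
st(ctrl,(0,-24,155))
d=optics.get_image('side');cv2.imwrite('pics/s7.png',d['image'][130:270,180:360,::-1].repeat(4,0).repeat(4,1))"
```

```text
0.0 78 312 327
0.0 92 311 302
0.1 78 314 318
0.1 92 314 291
0.15 78 315 314
0.15 92 316 286
0.2 78 317 311
0.2 92 317 282
time: 9.35
position: [0.4998, -0.0793, 0.1543]
tool_rot: [-3.062, -0.699, 0.002]
ft_force: [0.8, 0.2, 0.6]
grip_width: 0.004
t 9.35 loc mm [-58.6 -26.4 154.3] turn deg (tool) [-0.07  0.05 -0.2 ] F loc [ 0.9 -0.1  0.6] w 0.0
shift in aligned tool axes mm [58.6 -2.4 -0.7]
```

View pics/s7.png

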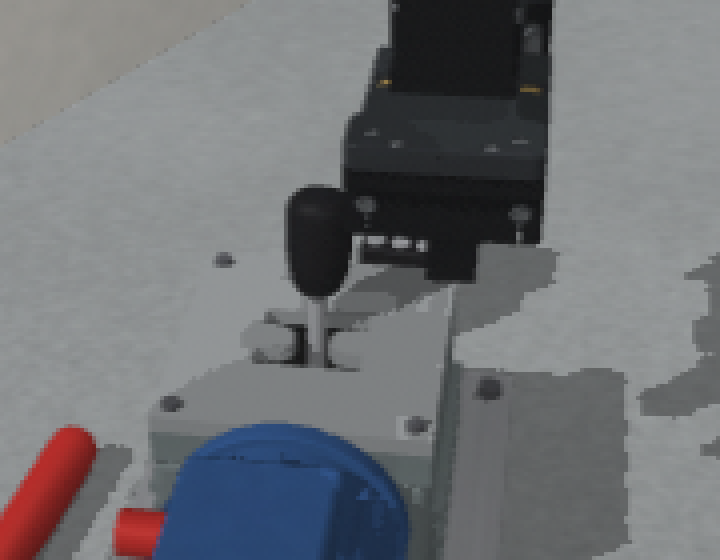

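The lever is free in neutral and leans away from the motor (grip centre at (319,243) gives cross of about 0.15–0.2). Next is the push towards +x, in stages.

```bash
python3 -m inch '[[[8,-2,0],[0,0,0]],[[8,0,0],[0,0,0]],[[7,0,0],[0,0,0]],[[5,0,0],[0,0,0]],[[4,0,0],[0,0,0]],[[4,0,0],[0,0,0]],[[3,0,0],[0,0,0]],[[3,0,0],[0,0,0]],[[3,0,0],[0,0,0]],[[0,0,0],[0,0,0]]]'; python3 -c "
from h import *; from bench import ctrl,optics
st(ctrl,(1,-24,155))"
```

```text
time: 10.4
position: [0.5392, -0.0549, 0.1556]
tool_rot: [3.062, 0.704, 0.001]
ft_force: [-1.8, -0.4, 2.2]
grip_width: 0.008
t 10.4 loc mm [-12.5 -21.6 155.6] turn deg (tool) [ 0.01 -0.03  0.01] F loc [-1.8  0.4  2.2] w 0.01
shift in aligned tool axes mm [13.5  2.4  0.6]
```

Force is low, so the stem is entering the leg. Continuing.

```bash
python3 -m inch '[[[3,0,0],[0,0,0]],[[3,0,0],[0,0,0]],[[2,0,0],[0,0,0]],[[2,0,0],[0,0,0]],[[1,0,0],[0,0,0]],[[1,0,0],[0,0,0]],[[0,0,0],[0,0,0]],[[0,0,0],[0,0,0]],[[0,0,0],[0,0,0]],[[0,0,0],[0,0,0]]]'; python3 -c "
from h import *; from bench import ctrl,optics
st(ctrl,(1,-24,155))
d=optics.get_image('side');cv2.imwrite('pics/s8.png',d['image'][130:270,180:360,::-1].repeat(4,0).repeat(4,1))"
```

```text
time: 11.4
position: [0.5491, -0.0512, 0.1552]
tool_rot: [3.061, 0.702, -0.002]
ft_force: [-3.5, -4.1, 1.1]
grip_width: 0.003
t 11.4 loc mm [ -1.9 -22.6 155.2] turn deg (tool) [ 0.05  0.1  -0.06] F loc [-4.9 -2.2  1.1] w 0.0
shift in aligned tool axes mm [2.9 1.4 0.2]
```

View pics/s8.png

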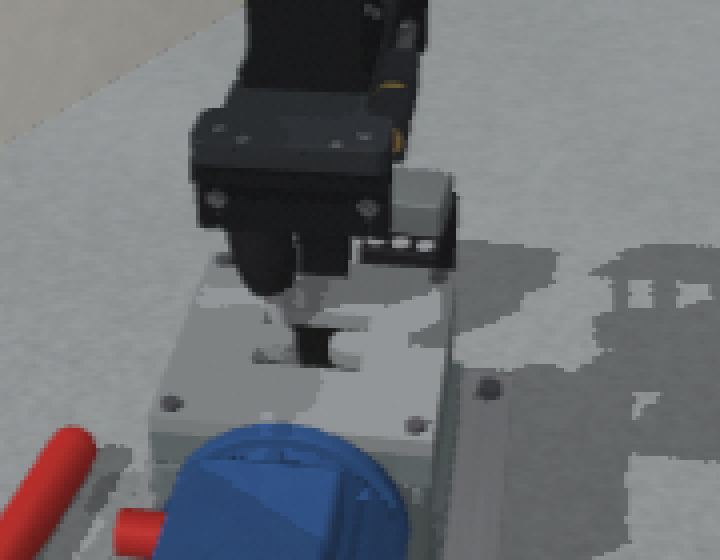

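The lever is now in the far slot on the side away from the motor (stem at about (283,312)). I'll creep on until the force shows the end stop.

```bash
python3 -m inch '[[[1,0,0],[0,0,0]],[[1,0,0],[0,0,0]],[[0.5,0,0],[0,0,0]],[[0.5,0,0],[0,0,0]],[[0.5,0,0],[0,0,0]],[[0.5,0,0],[0,0,0]],[[0,0,0],[0,0,0]],[[0,0,0],[0,0,0]],[[0,0,0],[0,0,0]],[[0,0,0],[0,0,0]]]'; python3 -c "
from h import *; from bench import ctrl,optics
st(ctrl,(1,-24,155))"
```

```text
time: 12.45
position: [0.5524, -0.0488, 0.1551]
tool_rot: [3.061, 0.703, -0.003]
ft_force: [-3.5, -4.0, -0.4]
grip_width: 0.008
t 12.45 loc mm [  2.1 -21.8 155.1] turn deg (tool) [ 0.    0.12 -0.02] F loc [-4.9 -2.1 -0.4] w 0.01
shift in aligned tool axes mm [-1.1  2.2  0.1]
```

```bash
python3 -m inch '[[[1,0,0],[0,0,0]],[[1,0,0],[0,0,0]],[[0.5,0,0],[0,0,0]],[[0.5,0,0],[0,0,0]],[[0.5,0,0],[0,0,0]],[[0.5,0,0],[0,0,0]],[[0,0,0],[0,0,0]],[[0,0,0],[0,0,0]],[[0,0,0],[0,0,0]],[[0,0,0],[0,0,0]]]'; python3 -c "
from h import *; from bench import ctrl,optics
st(ctrl,(1,-24,155))"
```

```text
time: 13.45
position: [0.5535, -0.0484, 0.1548]
tool_rot: [3.061, 0.702, -0.013]
ft_force: [-10.6, -6.4, 4.6]
grip_width: 0.002
t 13.45 loc mm [  3.2 -22.  154.8] turn deg (tool) [-0.04  0.47 -0.07] F loc [-12.3  -1.1   4.6] w 0.0
shift in aligned tool axes mm [-2.2  2.  -0.2]
```

Force rose from 5 to 12 N and the tool stalled at x≈3, so the lever is at the end stop. Backing off and rising.

```bash
python3 -m inch '[[[-8,0,0],[0,0,0]],[[-20,0,0],[0,0,0]],[[-25,0,0],[0,0,0]],[[-20,0,-15],[0,0,0]],[[-20,0,-25],[0,0,0]],[[-20,0,-25],[0,0,0]],[[0,0,-20],[0,0,0]],[[0,0,-10],[0,0,0]],[[0,0,0],[0,0,0]],[[0,0,0],[0,0,0]]]'; python3 -c "
from h import *; from bench import ctrl,optics
st(ctrl)
d=optics.get_image('side');t=optics.get_image('top')
b=t['image'][150:330,180:360];a=d['image'][130:310,180:360]
cv2.imwrite('pics/s9.png',np.hstack([a,b])[:,:,::-1].repeat(2,0).repeat(2,1))
np.savez('side9.npz',**d);np.savez('top9.npz',**t)"
```

```text
time: 14.45
position: [0.4555, -0.0949, 0.2499]
tool_rot: [-3.061, -0.706, -0.001]
ft_force: [0.0, -0.4, -0.1]
grip_width: 0.007
t 14.45 loc mm [-105.2  -21.   249.9] turn deg (tool) [-0.03 -0.03  0.08] F loc [-0.1 -0.4 -0.1] w 0.01
```

View pics/s9.png

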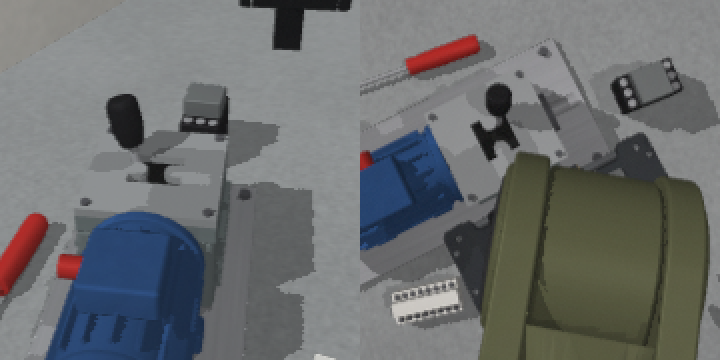

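The lever stands in the far slot on the side away from the motor, the gripper is clear, and the loose parts look unmoved. I'll triangulate the grip, (242,190.5) side and (249.5,200) top, to get its tilt.

```bash
python3 -c "
from h import *
d=dict(np.load('side9.npz'));t=dict(np.load('top9.npz'))
X=G.T@(tri(t,(249.5,200),d,(242,190.5))-O)*1e3; print(X, 'shift',np.arctan2(X[0],X[2]-40),'cross',np.arctan2(-X[1],X[2]-40))
for n,k,(u,v) in(('contactor',.08,(180+287/2,150+86/2)),('term',.04,(180+66/2,150+300/2))): print(n,onz(t,u,v,k))"
```

```text
[ 31.25670554 -22.04450686 146.92470257] shift 0.284400220885837 cross 0.20331972476565877
contactor [ 0.59849433 -0.21478907  0.08      ]
term [0.34142898 0.06270623 0.04      ]
```

```bash
python3 -c "
from bench import close_job
print(close_job())"
```

```text
the job is handed in; nothing more can be done
None
```

I pushed the lever with the outside of the closed fingers from the near motor-side slot to neutral, across the gate, and home in the diagonally opposite slot. The job is handed in at about 14.6 s of the 61 s allowed.

- **Lever position:** at the end of the last push the force rose from about 5 N to 12 N and the tool stalled, as expected at the slot's end stop. After I backed off, the two cameras put the lever at shift ≈ 0.28 and cross ≈ 0.20 rad. The shift reads slightly past the nominal 0.26 stop, within measuring error, and both are above the required 0.215 and 0.13.
- **In neutral:** I did not measure cross closely there. The picture gave about 0.15, while the finger position gave 0.2. Both are well above the required 0.03.
- **Loose parts:** the contactor and terminals measure within about 1 mm of where they started. I only checked the screwdriver by eye, and it looked unmoved.
- **Robot:** it finished about 100 mm back and 95 mm above the push height, touching nothing, with wrist force near zero.

No check failed. The job reports no verdict, so these are my own readings.

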